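Gauge an unmarked disc in a stepped bore gauge

TASK

Find the size of the steel disc on the red spot: lift it by its stem and try it in the stepped gauge, starting at the smallest bore and going up bore by bore, each time pressing it gently on the mouth, until it enters. Push it fully home in that first bore that takes it and leave it there; never let it into a larger bore, and leave the other two discs where they stand.

Things in the scene. Friction and masses are not known exactly. Their poses are not given: they have to be found in the camera images.
- disc_p: one of three look-alike loose steel discs, each standing upright with a dark stem on top; 0.08 kg. The disc part is 14 mm thick with a 0.5 mm chamfered lower edge; the stem is 14 mm in diameter and 44 mm long with two thin brass bands, the top 58 mm above the underside. The three are 26, 29 and 32 mm in diameter; which of them this one is, is not told. Origin: centre of the underside, z up along the stem
- disc_q: one of three look-alike loose steel discs, each standing upright with a dark stem on top; 0.08 kg. The disc part is 14 mm thick with a 0.5 mm chamfered lower edge; the stem is 14 mm in diameter and 44 mm long with two thin brass bands, the top 58 mm above the underside. The three are 26, 29 and 32 mm in diameter; which of them this one is, is not told. Origin: centre of the underside, z up along the stem
- disc_r: one of three look-alike loose steel discs, each standing upright with a dark stem on top; 0.08 kg. The disc part is 14 mm thick with a 0.5 mm chamfered lower edge; the stem is 14 mm in diameter and 44 mm long with two thin brass bands, the top 58 mm above the underside. The three are 26, 29 and 32 mm in diameter; which of them this one is, is not told. Origin: centre of the underside, z up along the stem
- gauge: stepped gauge: aluminium staircase block 60 mm (x) by 176 mm (y) on a black rubber foot with a dark screwed ear at each end; four bores, one a step, 44 mm apart in a row along y; bores and step heights grow towards -y. Pressed, the block sinks straight down by 1 mm per 5 N, 7 mm at most, and springs back; sideways it is rigid. Origin: centre of its underside, 10 mm above the worktop; z up
- bore1 (a point): centre of the mouth of bore 1, a blind round bore 24 mm in diameter and 12 mm deep with a 0.5 mm chamfer, in a step whose top is 30 mm above the worktop; axes as the gauge's. A disc 1 mm smaller than the bore fits; on a bore too small for it the disc stands on the mouth. The point sinks with the block
- bore2 (a point): centre of the mouth of bore 2, a blind round bore 27 mm in diameter and 12 mm deep with a 0.5 mm chamfer, in a step whose top is 33 mm above the worktop; axes as the gauge's. A disc 1 mm smaller than the bore fits; on a bore too small for it the disc stands on the mouth. The point sinks with the block
- bore3 (a point): centre of the mouth of bore 3, a blind round bore 30 mm in diameter and 12 mm deep with a 0.5 mm chamfer, in a step whose top is 36 mm above the worktop; axes as the gauge's. A disc 1 mm smaller than the bore fits; on a bore too small for it the disc stands on the mouth. The point sinks with the block
- bore4 (a point): centre of the mouth of bore 4, a blind round bore 33 mm in diameter and 12 mm deep with a 0.5 mm chamfer, in a step whose top is 39 mm above the worktop; axes as the gauge's. A disc 1 mm smaller than the bore fits; on a bore too small for it the disc stands on the mouth. The point sinks with the block
- mat: blue inspection mat, 170 x 170 x 2 mm, fixed to the worktop, on which the three discs stand. Origin: centre of its underside
- spot (a point): centre of the red round spot (48 mm across) on the mat's top, 45 mm from the mat's centre along its x; the disc to be gauged stands on it at the start, the other two stand about 100 mm away
There are look-alikes about, which are no part of the job. What is shaped like the disc_r but pink is not meant.

How it is judged:
On the way, in this order (a step that is already met when the one before it is completed fails the run):
1. a disc is pressed on bore 1, the smallest (it is too big for it) (((contact force between disc_r and gauge above 1.5 N and horizontal distance between disc_r and bore1 below 0.004 m and z of disc_r in the frame of bore1 above -0.003 m) or (contact force between disc_p and gauge above 1.5 N and horizontal distance between disc_p and bore1 below 0.004 m and z of disc_p in the frame of bore1 above -0.003 m) or (contact force between disc_q and gauge above 1.5 N and horizontal distance between disc_q and bore1 below 0.004 m and z of disc_q in the frame of bore1 above -0.003 m))), for 0.1 s.
2. the disc is tried in bore 2: it starts to enter if it fits, else it is pressed on its mouth (((horizontal distance between disc_r and bore2 below 0.003 m and z of disc_r in the frame of bore2 below -0.003 m) or (contact force between disc_p and gauge above 1.5 N and horizontal distance between disc_p and bore2 below 0.004 m and z of disc_p in the frame of bore2 above -0.003 m) or (contact force between disc_q and gauge above 1.5 N and horizontal distance between disc_q and bore2 below 0.004 m and z of disc_q in the frame of bore2 above -0.003 m))), for 0.1 s.
3. the 26 mm disc is seated in bore 2 and let go; a bigger disc is tried in bore 3: the 29 mm disc starts to enter, the 32 mm disc is pressed on its mouth (((horizontal distance between disc_r and bore2 below 0.0025 m and z of disc_r in the frame of bore2 below -0.0105 m and angle between disc_r's own z axis and vertical below 0.08 rad and contact force between the fingers and disc_r below 0.1 N) or (horizontal distance between disc_p and bore3 below 0.003 m and z of disc_p in the frame of bore3 below -0.003 m) or (contact force between disc_q and gauge above 1.5 N and horizontal distance between disc_q and bore3 below 0.004 m and z of disc_q in the frame of bore3 above -0.003 m))), for 0.1 s.
At the end, for the whole second after the job is handed in: The disc from the red spot is let go, at rest, in the smallest bore it fits (26 mm: bore 2, 29: bore 3, 32: bore 4), at least 10.5 mm deep, within 2.5 mm of the axis, within 0.08 rad of upright; the other two stand (within 0.15 rad) within 10 mm of their start, over 50 mm from the spot ((((horizontal distance between disc_r and bore2 below 0.0025 m and z of disc_r in the frame of bore2 below -0.0105 m and angle between disc_r's own z axis and vertical below 0.08 rad and contact force between the fingers and disc_r below 0.1 N) and linear speed of disc_r below 0.01 m/s and distance of each of disc_p, disc_q from where it was at the start of the episode below 0.01 m and angle between each of disc_p, disc_q's own z axis and vertical below 0.15 rad and horizontal distance between each of disc_p, disc_q and spot above 0.05 m) or ((horizontal distance between disc_p and bore3 below 0.0025 m and z of disc_p in the frame of bore3 below -0.0105 m and angle between disc_p's own z axis and vertical below 0.08 rad and contact force between the fingers and disc_p below 0.1 N) and linear speed of disc_p below 0.01 m/s and distance of each of disc_r, disc_q from where it was at the start of the episode below 0.01 m and angle between each of disc_r, disc_q's own z axis and vertical below 0.15 rad and horizontal distance between each of disc_r, disc_q and spot above 0.05 m) or ((horizontal distance between disc_q and bore4 below 0.0025 m and z of disc_q in the frame of bore4 below -0.0105 m and angle between disc_q's own z axis and vertical below 0.08 rad and contact force between the fingers and disc_q below 0.1 N) and linear speed of disc_q below 0.01 m/s and distance of each of disc_r, disc_p from where it was at the start of the episode below 0.01 m and angle between each of disc_r, disc_p's own z axis and vertical below 0.15 rad and horizontal distance between each of disc_r, disc_p and spot above 0.05 m))); the robot touches nothing.
It fails at once if the gauge is loaded with more than 30 N by anything (contact force between gauge and anything else above 30 N).
It fails at once if a disc is let into a bore larger than the smallest one it fits ((horizontal distance between disc_r and bore3 below 0.006 m and z of disc_r in the frame of bore3 below -0.004 m) or (horizontal distance between disc_r and bore4 below 0.006 m and z of disc_r in the frame of bore4 below -0.004 m) or (horizontal distance between disc_p and bore4 below 0.006 m and z of disc_p in the frame of bore4 below -0.004 m)).
It fails at once if a disc that does not stand on the red spot is moved by more than 10 mm ((distance of disc_r from where it was at the start of the episode above 0.01 m and horizontal distance between disc_p and spot below 0.02 m) or (distance of disc_r from where it was at the start of the episode above 0.01 m and horizontal distance between disc_q and spot below 0.02 m) or (distance of disc_p from where it was at the start of the episode above 0.01 m and horizontal distance between disc_r and spot below 0.02 m) or (distance of disc_p from where it was at the start of the episode above 0.01 m and horizontal distance between disc_q and spot below 0.02 m) or (distance of disc_q from where it was at the start of the episode above 0.01 m and horizontal distance between disc_r and spot below 0.02 m) or (distance of disc_q from where it was at the start of the episode above 0.01 m and horizontal distance between disc_p and spot below 0.02 m)).
It also fails if it takes over 72 s, if anything falls off the work surface, if the arm or the gripper's body presses on something with over 40 N, if the wrist force passes 120 N, or if a joint passes its speed limit or range.

ROBOT

A 7-joint arm with a two-finger parallel gripper is mounted at the origin on a cart in front of the work surface, level with it; the furniture and walls round the work are solid. World frame = base frame: x ahead of the robot, y to its left, z up, the work surface at z = 0. Lengths are in m, angles in rad, forces in N, time in s.
With the tool pointing down it reaches from about 0.4 to 0.9 m from the base axis. Payload 5.5 kg.
Tool frame: the origin (TCP) lies at the very end of the fingers, on their centre line; the grasp point (between the pads) lies 19 mm behind it; z points along the fingers, y is the line along which they close (so a half turn about z gives the same grasp; the last joint's range is limited). The gripper opens to 85 mm and grips with 20 to 120 N. Pads are 22 mm wide; open, the fingers measure 114 mm over their backs; the gripper's body (76 mm by 85 mm) begins 54 mm behind the grasp point. The pads swing forward as they close: fully open they stand 13 mm farther back than shut.
Start: joints at [-0.932, 0.501, -0.427, 1.55, 0.221, 1.138, -0.21], TCP at [0.239, 0.605, 0.231] pointing down, gripper open.
Joint ranges: [-2.88, 2.88], [-0.31, 2.03], [-1.54, 1.56], [0.2, 2.42], [-1.41, 4.55], [0.19, 2.02], [-2.57, 2.57]. Speed limits (rad/s): [2.57, 2.57, 3.14, 3.14, 3.14, 3.14, 3.14].

INTERFACE

Orientations are given as a unit quaternion [x, y, z, w].
In Python, from rig import monitor, imaging, workorder gives the robot as it stands. The module is installed in compiled form; this text tells all that it offers.
- The arm moves only by the shell command python3 -m handwheel 'ROWS'. ROWS is JSON, a list of rows, each a list of 7 numbers: the closure in counts, from 0 (fully open) to 255 (shut), then the shift along the tool's x, y, z in mm, then the turn, a rotation vector about the tool's x, y, z in degrees. In form: [[grip, dx, dy, dz, ax, ay, az], ...]. A call has 1 to 12 rows; each row is the pose to reach, as a shift and turn from the pose commanded when the call began, along the tool's axes at that moment; what a row does not reach only later rows make up. A row lasts 1/10 s, in which the tool goes at most 50 mm and 8.59 degrees, less where a joint would pass 70% of its speed; a pose out of reach is approached as far as the arm can. A call with a gripper value outside its range is refused whole. The fingers move at their own pace and stop on an object; the grip force is fixed at half the most. Time passes only in rows, so rows that repeat a pose let the fingers close. It gives the time, the measured TCP pose, the force, the opening and the grip force at its end, in the units of the state.
- monitor.read_state(): the state, without advancing time (a new reading comes with each control period).
- imaging.camera(name): name is "side" or "top" or "wrist"; returns a dict with "image" (384x512x3 uint8, red, green, blue), "camera_matrix" (3x3 intrinsics, pixels), "R" (3x3) and "t" (3): a world point X has camera coordinates R X + t. Camera axes: x right, y down, z forward; pixel columns grow to the right and rows downward; lengths in m; the calibration is good to about 2 mm. A picture is of the moment at which its call begins. There is no depth.
- workorder.job_done(): hands the job in; it is judged then, once.
The state is a dict: "time": time; "joints": joint angles; "qvel": joint speeds; "joint_torque": joint torques, N m; "tcp_pos": TCP position; "eef_rot": TCP orientation; "force": force on the tool from outside, world axes, zero at the start; "ft_torque": the same for the moment, N m; "opening": finger opening in m; "finger_force": force on a finger pad.
Only numpy, scipy, OpenCV 4.12 (cv2) and the standard library are available. Lean on these libraries where they do the work, as an engineer would, in place of code of your own. Each camera call takes 0.05 s, during which the arm holds its last target. There are 200 camera calls.

## Working session

There is one attempt and no reset: what is moved stays moved. The work goes in short steps, Python scripts to look and compute and a shell command to move; the robot and the scene stay as the last step left them, time stands still between calls to the robot, and variables do not carry over. Pictures are saved under pics/ and viewed, at most 10 in all, crops included, and the job is handed in when it is done.

```bash
mkdir -p pics; cat > h.py <<'E'
import numpy as np, cv2
from rig import monitor, imaging, workorder
from scipy.spatial.transform import Rotation as Rn
def cam(n):
    c=imaging.camera(n); c['image']=np.array(c['image']); return c
def save(c,f): cv2.imwrite('pics/'+f,c['image'][:,:,::-1])
def ray(c,u,v,z):
    K=np.array(c['camera_matrix']);R=np.array(c['R']);t=np.array(c['t'])
    o=-R.T@t; d=R.T@np.linalg.inv(K)@np.array([u,v,1.]); return o+d*(z-o[2])/d[2]
def proj(c,X):
    p=np.array(c['camera_matrix'])@(np.array(c['R'])@np.array(X)+np.array(c['t'])); return p[:2]/p[2]
E
python3 - <<'E'
from h import *
for n in('top','side'):
    c=cam(n); save(c,n+'0.png'); print(n,np.round(-np.array(c['R']).T@c['t'],3))
s=monitor.read_state(); print(s)
E
```

```text
top [ 0.509 -0.006  1.233]
side [ 0.182 -0.793  0.623]
{'time': 0.1, 'joints': array([-0.93179708,  0.50176754, -0.42682036,  1.55132213,  0.22082803,
        1.13831276, -0.21029305]), 'qvel': array([-0.00105877, -0.00141871, -0.00030399, -0.00163267,  0.00098477,
        0.00082941, -0.00161828]), 'joint_torque': array([-1.19449900e-02, -5.70815706e+01, -5.83882123e+00, -2.81749785e+01,
        1.05435401e-02,  5.56517465e-03,  4.26039321e-05]), 'tcp_pos': array([0.23837244, 0.6040515 , 0.23036548]), 'eef_rot': array([ 1.86759629e-01,  9.82405250e-01, -8.54678248e-04, -1.85768703e-04]), 'force': array([ 0.45748912, -0.07606736,  0.3159204 ]), 'ft_torque': array([-0.02236182, -0.0541707 , -0.01126175]), 'finger_force': 0.0, 'opening': 0.08561362910828989}
```

View pics/top0.png

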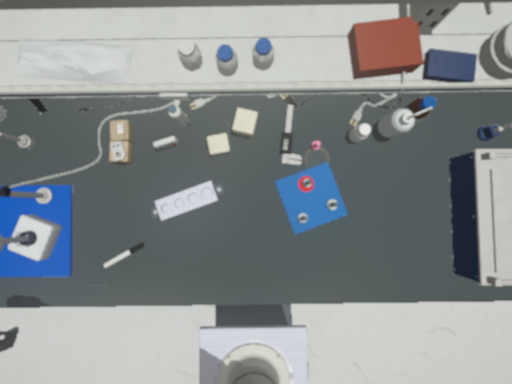

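View pics/side0.png

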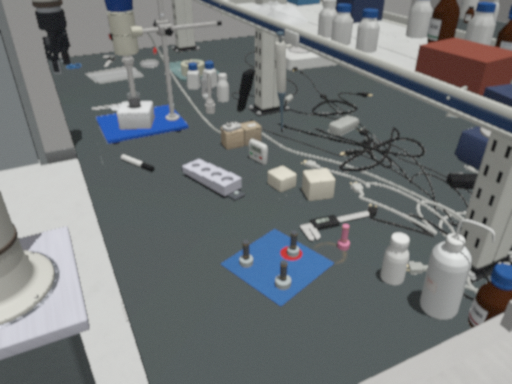

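The top view shows the blue mat at about (311,198), with discs at (306,184) on red, (303,217) and (333,204). The gauge is at about (187,200). The candidates for "the disc on the spot" are those three steel discs and the pink look-alike at (316,146), which is off the mat. The one at (306,184) fits because it is steel and stands on the red spot. I'll confirm this in an enlarged crop and measure.

```bash
python3 - <<'E'
from h import *
c=cam('top'); im=c['image']
a=cv2.resize(im[170:230,140:230],None,fx=6,fy=6,interpolation=cv2.INTER_CUBIC)
b=cv2.resize(im[160:240,270:350],None,fx=5,fy=5,interpolation=cv2.INTER_CUBIC)[:360][:, :]
b=cv2.copyMakeBorder(b,0,360-b.shape[0] if b.shape[0]<360 else 0,0,0,cv2.BORDER_CONSTANT)
m=cv2.resize(np.hstack([a,b]),(790,int(360*790/(a.shape[1]+b.shape[1]))))
cv2.imwrite('pics/crop1.png',m[:,:,::-1])
hsv=cv2.cvtColor(im,cv2.COLOR_RGB2HSV)
yy,xx=np.mgrid[:384,:512]
red=((hsv[...,0]<8)|(hsv[...,0]>172))&(hsv[...,1]>150)&(hsv[...,2]>90)&(xx>280)&(xx<340)&(yy>165)&(yy<215)
p=np.argwhere(red)[:,::-1].astype(np.float32); (cx,cy),r=cv2.minEnclosingCircle(p); print('red',cx,cy,r,ray(c,cx,cy,.002))
blue=((hsv[...,0]>95)&(hsv[...,0]<125)&(hsv[...,1]>150)&(xx>260)&(xx<360)&(yy>150)&(yy<245))|red
print('mat'); q=cv2.minAreaRect(np.argwhere(blue)[:,::-1].astype(np.float32)); print(q,ray(c,*q[0],.002))
g=(hsv[...,1]<60)&(hsv[...,2]>120)&(xx>150)&(xx<225)&(yy>175)&(yy<225)
n,l,s,ce=cv2.connectedComponentsWithStats(g.astype(np.uint8)); k=1+s[1:,4].argmax()
q=cv2.minAreaRect(np.argwhere(l==k)[:,::-1].astype(np.float32)); print('gauge',q)
for v in cv2.boxPoints(q): print(v,ray(c,*v,.034))
print(ray(c,*q[0],.034))
E
```

```text
red 305.6666564941406 183.6666717529297 6.871947288513184 [ 0.57531118 -0.16691722  0.002     ]
mat
((311.02740478515625, 197.7397003173828), (55.47750473022461, 55.477500915527344), 69.44395446777344) [ 0.53270368 -0.18214955  0.002     ]
gauge ((186.91241455078125, 199.7591094970703), (23.238527297973633, 73.98737335205078), 70.01689147949219)
[148.17519 201.48174] [0.52761779 0.29972481 0.034     ]
[217.70802 176.19707] [0.59910786 0.09528098 0.034     ]
[225.64964 198.03648] [0.53461954 0.07257772 0.034     ]
[156.1168  223.32115] [0.46354356 0.27647838 0.034     ]
[0.5311185  0.18615665 0.034     ]
```

View pics/crop1.png

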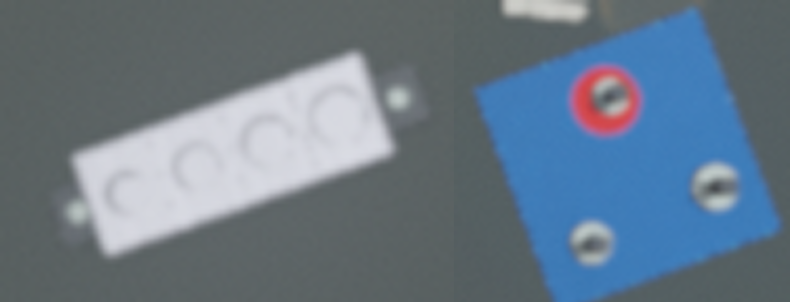

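The crop confirms the steel disc on red, near (306,184). The gauge's smallest bore is at the left (+y) end and its largest at the right. I'll go over the gauge first for a wrist-camera look.

```bash
cat >> h.py <<'E'
def plan(xyz,yaw):  # yaw of tool y from world +y, tool down; prints row numbers
    s=monitor.read_state(); R0=Rn.from_quat(s['eef_rot'])
    d=R0.inv().apply(np.array(xyz)-s['tcp_pos'])*1000
    y=np.array([-np.sin(yaw),np.cos(yaw),0]);z=np.array([0,0,-1.]);x=np.cross(y,z)
    R1=Rn.from_matrix(np.array([x,y,z]).T)
    print('pos',np.round(s['tcp_pos'],4),'F',np.round(s['force'],1),'row',np.round(d,1),np.round(np.degrees((R0.inv()*R1).as_rotvec()),2))
E
python3 -c "
from h import *
plan([.531,.186,.25],np.radians(19.5))"
```

```text
pos [0.2384 0.6041 0.2305] F [ 0.3 -0.1 -0. ] row [-425.6 -281.6  -19.1] [-8.000e-02 -3.000e-02 -4.103e+01]
```

```bash
python3 -m handwheel '[[0,-426,-282,-19,0,0,-41],[0,-426,-282,-19,0,0,-41],[0,-426,-282,-19,0,0,-41],[0,-426,-282,-19,0,0,-41],[0,-426,-282,-19,0,0,-41],[0,-426,-282,-19,0,0,-41],[0,-426,-282,-19,0,0,-41],[0,-426,-282,-19,0,0,-41],[0,-426,-282,-19,0,0,-41],[0,-426,-282,-19,0,0,-41],[0,-426,-282,-19,0,0,-41],[0,-426,-282,-19,0,0,-41]]'
python3 - <<'E'
from h import *
plan([.531,.186,.25],np.radians(19.5))
c=cam('wrist'); save(c,'w1.png'); print(-np.array(c['R']).T@c['t'], np.array(c['R']))
E
```

```text
time: 1.35
tcp_pos: [0.5331, 0.182, 0.2499]
eef_rot: [-0.166, 0.986, -0.001, -0.0]
force: [-0.8, 0.1, -0.1]
opening: 0.0851
finger_force: 0.0
pos [0.5331 0.182  0.2499] F [-0.8  0.1 -0.1] row [ 0.7  4.4 -0.1] [-0.07 -0.03 -0.42]
[0.46018496 0.15674007 0.39294726] [[-0.32729683  0.94492053 -0.0014057 ]
 [ 0.90108912  0.31256187  0.30057193]
 [ 0.28445595  0.09710957 -0.95375811]]
```

View pics/w1.png

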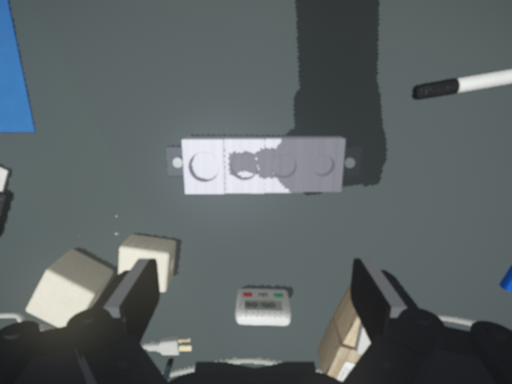

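The wrist view shows the gauge clearly: block corners near (183,138) to (344,194), and bores 4 to 1 at about (205,166), (244,166), (284,165), (323,164). I'll fit the block's edges.

```bash
cat > g.py <<'E'
from h import *
def gauge(c,r=(120,215,160,370),thr=None):
    im=c['image']; g=im.min(2).astype(np.uint8); g=cv2.GaussianBlur(g,(3,3),0)
    sub=g[r[0]:r[1],r[2]:r[3]]
    t,m=cv2.threshold(sub,thr or 0,255,cv2.THRESH_BINARY+(0 if thr else cv2.THRESH_OTSU))
    cs,_=cv2.findContours(m,cv2.RETR_EXTERNAL,cv2.CHAIN_APPROX_NONE); k=max(cs,key=cv2.contourArea)
    q=cv2.minAreaRect(k); b=cv2.boxPoints(q)+np.array([r[2],r[0]]); print('thr',t,q); return b
if __name__=='__main__':
    c=cam('wrist')
    for thr in (None,95,110):
        b=gauge(c,thr=thr)
        b=b[np.argsort(b[:,0])]; L=b[:2][np.argsort(b[:2,1])]; Rr=b[2:][np.argsort(b[2:,1])]
        P=[ray(c,*v,z) for v,z in((L[0],.039),(L[1],.039),(Rr[0],.030),(Rr[1],.030))]
        print(np.round(b,1).tolist()); print(np.round(P,4)[:,:2].tolist())
        yv=(P[3]-P[1])[:2]; Ly=np.linalg.norm(yv); yv/=Ly; xv=np.array([yv[1],-yv[0]])
        print('len',Ly,'width',(P[1]-P[0])[:2]@xv,(P[3]-P[2])[:2]@xv,'yaw',np.degrees(np.arctan2(-yv[0],yv[1])))
        C=(P[1]+P[3])[:2]/2-xv*.03; print('centre',C,[np.round(C+yv*o,4).tolist() for o in(.066,.022,-.022,-.066)])
    # screws
    g=c['image'].min(2).astype(float)
    for u0,v0 in((177,163),(350,162)):
        w=g[v0-9:v0+10,u0-6:u0+7]; w=np.clip(w-100,0,None); yy,xx=np.mgrid[v0-9:v0+10,u0-6:u0+7]
        u,v=(w*xx).sum()/w.sum(),(w*yy).sum()/w.sum(); print('screw',u,v,ray(c,u,v,.015))
    a=cv2.resize(c['image'][125:205,165:360],None,fx=4,fy=4,interpolation=cv2.INTER_CUBIC)
    cv2.imwrite('pics/g1.png',a[:,:,::-1])
E
python3 g.py
```

```text
thr 157.0 ((70.5, 46.5), (55.0, 121.0), 90.0)
[[170.0, 139.0], [170.0, 194.0], [291.0, 139.0], [291.0, 194.0]]
[[0.5314, 0.0895], [0.5905, 0.1052], [0.4897, 0.212], [0.548, 0.2346]]
len 0.13618779137326448 width 0.06103444505691706 0.06245342938113449 yaw 18.184290254874735
centre [0.54076611 0.16054896] [[0.5202, 0.2233], [0.5339, 0.1815], [0.5476, 0.1396], [0.5614, 0.0978]]
thr 95.0 ((95.0, 47.0), (94.0, 190.0), 90.0)
[[160.0, 120.0], [160.0, 214.0], [350.0, 120.0], [350.0, 214.0]]
[[0.5158, 0.0745], [0.6173, 0.1006], [0.45, 0.2643], [0.548, 0.3084]]
len 0.21907321351329845 width 0.10452398425079522 0.10691200847901633 yaw 18.456253810149757
centre [0.55418533 0.19502511] [[0.5333, 0.2576], [0.5472, 0.2159], [0.5612, 0.1742], [0.5751, 0.1324]]
thr 110.0 ((92.5, 46.5), (59.0, 177.0), 90.0)
[[164.0, 137.0], [164.0, 196.0], [341.0, 137.0], [341.0, 196.0]]
[[0.5315, 0.0829], [0.595, 0.0995], [0.4697, 0.2625], [0.5313, 0.2896]]
len 0.20052233514898926 width 0.06546058881522211 0.06698196566019751 yaw 18.532444861706978
centre [0.53469204 0.18501394] [[0.5137, 0.2476], [0.5277, 0.2059], [0.5417, 0.1642], [0.5557, 0.1224]]
screw 178.1797686937057 162.62372754889944 [0.55954699 0.10069432 0.015     ]
screw 346.6387665198238 163.0660792951542 [0.49546821 0.28500615 0.015     ]
```

View pics/g1.png

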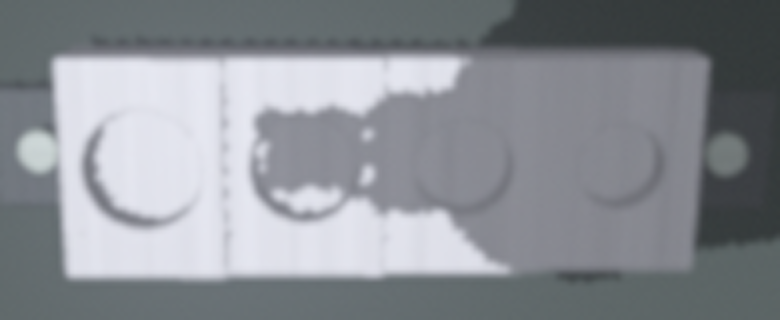

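The crop shows the full block outline and the bore mouths, at about (142,167), (304,166), (462,165) and (621,164) in crop pixels. I'll compute positions from these.

```bash
python3 - <<'E'
from h import *
c=cam('wrist')
f=lambda u,v,z: ray(c,u/4+165-.375,v/4+125-.375,z)[:2]
P=[f(52,57,.039),f(67,278,.039),f(710,57,.030),f(692,270,.030)]
print(np.round(P,4).tolist()); C=np.mean(P,0)
yv=(P[2]+P[3]-P[0]-P[1]); yv/=np.linalg.norm(yv); xv=np.array([yv[1],-yv[0]])
print('dims',np.linalg.norm(P[2]-P[0]),np.linalg.norm(P[3]-P[1]),np.linalg.norm(P[0]-P[1]),np.linalg.norm(P[3]-P[2]))
print('C',C,'yaw',np.degrees(np.arctan2(-yv[0],yv[1])),[np.round(C+yv*o,4).tolist() for o in(.066,.022,-.022,-.066)])
B=[f(621,164,.030),f(462,165,.033),f(304,166,.036),f(142,167,.039)]
print('bores',np.round(B,4).tolist(),'mean',np.mean(B,0),'pitch',np.diff(np.array(B)@yv))
S=[f(727,155,.015),f(37,151,.015)]; print('screws',S,np.mean(S,0),np.linalg.norm(S[0]-S[1]))
plan([.574,-.167,.20],np.radians(19.3))
E
```

```text
[[0.5279, 0.0991], [0.5857, 0.1194], [0.4699, 0.2663], [0.527, 0.2862]]
dims 0.17701566578656805 0.17675344553089134 0.06123700922739487 0.06043308065094687
C [0.52764705 0.19274747] yaw 19.256969220666786 [[0.5059, 0.2551], [0.5204, 0.2135], [0.5349, 0.172], [0.5494, 0.1304]]
bores [[0.5054, 0.255], [0.5199, 0.2129], [0.5341, 0.1717], [0.5485, 0.1301]] mean [0.52695993 0.19241835] pitch [-0.04458327 -0.04358689 -0.04395746]
screws [array([0.49460752, 0.28684653]), array([0.56020655, 0.0980397 ])] [0.52740703 0.19244312] 0.19987809748423094
pos [0.5302 0.1878 0.2501] F [-0.6  0.7 -0.1] row [  77.7 -349.    49.7] [ 0.07 -0.03  0.3 ]
```

The arm was still settling between those shots, so the pixels and pose may not match. I'll redo the measurement at rest, using the shift between the two frames.

```bash
python3 - <<'E'
from h import *
for i in range(3):
    s=monitor.read_state(); c=cam('wrist'); print(np.round(s['tcp_pos'],4),np.abs(s['qvel']).max())
g1=cv2.cvtColor(cv2.imread('pics/g1.png'),cv2.COLOR_BGR2GRAY)
a=cv2.cvtColor(cv2.resize(c['image'][125:205,165:360],None,fx=4,fy=4,interpolation=cv2.INTER_CUBIC),cv2.COLOR_RGB2GRAY)
# shadow moves too: match left screw + right screw patches
big=cv2.cvtColor(cv2.resize(c['image'][105:225,145:380],None,fx=4,fy=4,interpolation=cv2.INTER_CUBIC),cv2.COLOR_RGB2GRAY)
sh=[]
for (x0,x1,y0,y1) in((10,62,120,185),(700,755,125,185),(75,215,95,240),(560,680,105,220)):
    r=cv2.matchTemplate(big,g1[y0:y1,x0:x1],cv2.TM_CCOEFF_NORMED); _,m,_,l=cv2.minMaxLoc(r); sh.append((l[0]-80-x0,l[1]-80-y0,round(m,2)))
print(sh)
d=np.median(np.array(sh)[:,:2],0)
f=lambda u,v,z: ray(c,(u+d[0])/4+165-.375,(v+d[1])/4+125-.375,z)[:2]
P=[f(52,57,.039),f(67,278,.039),f(710,57,.030),f(692,270,.030)]; C=np.mean(P,0)
yv=(P[2]+P[3]-P[0]-P[1]); yv/=np.linalg.norm(yv); print('C',C,'yaw',np.degrees(np.arctan2(-yv[0],yv[1])))
B=[f(621,164,.030),f(462,165,.033),f(304,166,.036),f(142,167,.039)]; print(np.mean(B,0),np.round(B,4).tolist())
S=[f(727,155,.015),f(37,151,.015)]; print('screws',S,np.mean(S,0))
# top camera check: local top outline
c=cam('top')
for n,X in(('C',[*C,.034]),('s1',[*S[0],.015]),('s2',[*S[1],.015])): print(n,proj(c,X))
E
```

```text
[0.5302 0.1878 0.2501] 0.016946977070862162
[0.53   0.1882 0.2502] 0.009259505886296497
[0.5301 0.1882 0.2502] 0.005492593727818336
[(-13, -2, 1.0), (-13, 3, 1.0), (-13, -1, 1.0), (-14, 2, 0.99)]
C [0.5285989  0.19082362] yaw 19.450942863468523
[0.527909   0.19049679] [[0.5061, 0.253], [0.5208, 0.2109], [0.5351, 0.1698], [0.5496, 0.1283]]
screws [array([0.49528579, 0.28471038]), array([0.56158074, 0.09598371])] [0.52843326 0.19034705]
C [185.32428907 200.64109711]
s1 [154.84674396 212.37671997]
s2 [218.1266725  189.22701879]
```

```bash
python3 -m handwheel '[[0,78,-349,50,0,0,0],[0,78,-349,50,0,0,0],[0,78,-349,50,0,0,0],[0,78,-349,50,0,0,0],[0,78,-349,50,0,0,0],[0,78,-349,50,0,0,0],[0,78,-349,50,0,0,0],[0,78,-349,50,0,0,0],[0,78,-349,50,0,0,0],[0,78,-349,50,0,0,0],[0,78,-349,50,0,0,0],[0,78,-349,50,0,0,0]]'
python3 -m handwheel '[[0,0,0,0,0,0,0],[0,0,0,0,0,0,0],[0,0,0,0,0,0,0]]'
python3 - <<'E'
from h import *
c=cam('wrist'); s=monitor.read_state(); print(s['tcp_pos'],np.abs(s['qvel']).max())
im=c['image']; u,v=proj(c,[.575,-.167,.002]).astype(int); print(u,v)
a=cv2.resize(im[v-60:v+60,u-70:u+70],None,fx=5,fy=5,interpolation=cv2.INTER_CUBIC); cv2.imwrite('pics/d1.png',a[:,:,::-1])
hsv=cv2.cvtColor(im,cv2.COLOR_RGB2HSV); red=((hsv[...,0]<8)|(hsv[...,0]>172))&(hsv[...,1]>140)&(hsv[...,2]>50)
yy,xx=np.mgrid[:384,:512]; red&=(abs(xx-u)<40)&(abs(yy-v)<40)
p=np.argwhere(red)[:,::-1].astype(np.float32); q=cv2.fitEllipse(cv2.convexHull(p)); print('red',q,ray(c,*q[0],.002))
E
```

```text
time: 2.9
tcp_pos: [0.5746, -0.1665, 0.2007]
eef_rot: [-0.171, 0.985, 0.0, 0.0]
force: [-0.1, 0.3, 0.8]
opening: 0.0852
finger_force: 0.0
time: 3.2
tcp_pos: [0.5741, -0.1687, 0.2004]
eef_rot: [-0.169, 0.986, -0.0, 0.0]
force: [-0.2, -1.0, 0.5]
opening: 0.0856
finger_force: 0.0
[ 0.57409656 -0.16892317  0.2003603 ] 0.005431985622227223
256 171
red ((257.3757019042969, 171.5848846435547), (42.132347106933594, 42.609832763671875), 92.15287780761719) [ 0.57424754 -0.16596449  0.002     ]
```

View pics/d1.png

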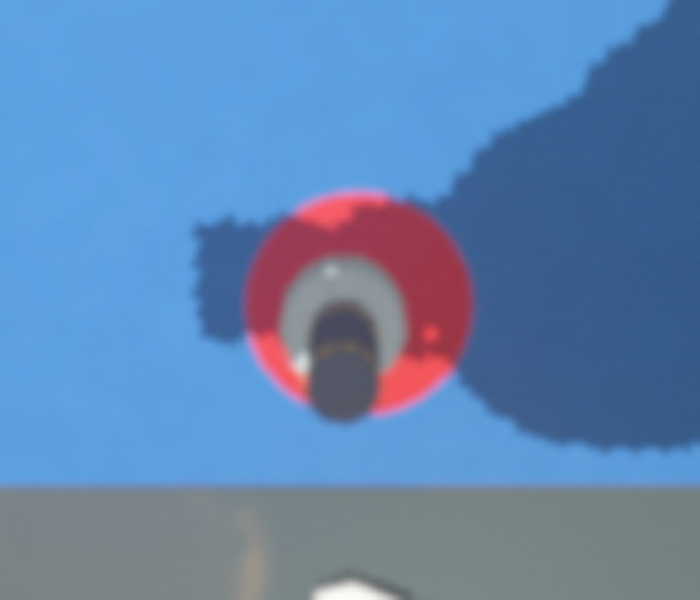

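The crop shows the steel disc on the red spot, with the disc top centre near crop (344,318) and the stem top centre near (344,386). I'll cast both to their heights.

```bash
python3 - <<'E'
from h import *
c=cam('wrist')
f=lambda u,v,z: ray(c,u/5+186-.4,v/5+111-.4,z)
print(f(344.5,318,.016),f(344,386,.060), np.linalg.norm(f(281,318,.016)-f(408,318,.016)))
p=(f(344.5,318,.016)+f(344,386,.060))/2
plan([p[0],p[1],.09],np.radians(19.3)); plan([p[0],p[1],.0265],np.radians(19.3))
E
```

```text
[ 0.57473102 -0.16913992  0.016     ] [ 0.57658573 -0.16854394  0.06      ] 0.02575692479657187
pos [ 0.5741 -0.169   0.2003] F [-0.2  0.2  0.5] row [ -1.5  -0.4 110.3] [-0.   -0.    0.17]
pos [ 0.5741 -0.169   0.2003] F [-0.2  0.2  0.5] row [ -1.5  -0.4 173.8] [-0.   -0.    0.17]
```

```bash
python3 -m handwheel '[[0,-1.5,0,50,0,0,0],[0,-1.5,0,95,0,0,0],[0,-1.5,0,130,0,0,0],[0,-1.5,0,155,0,0,0],[0,-1.5,0,174,0,0,0],[0,-1.5,0,174,0,0,0],[0,-1.5,0,174,0,0,0]]'
python3 -m handwheel '[[255,0,0,0,0,0,0],[255,0,0,0,0,0,0],[255,0,0,0,0,0,0],[255,0,0,0,0,0,0],[255,0,0,0,0,0,0],[255,0,0,0,0,0,0],[255,0,0,0,0,0,0],[255,0,0,0,0,0,0],[255,0,0,0,0,0,0],[255,0,0,0,0,0,0]]'
```

```text
time: 4.0
tcp_pos: [0.5755, -0.1685, 0.0264]
eef_rot: [-0.169, 0.986, 0.0, -0.0]
force: [-0.6, 0.1, 0.1]
opening: 0.0854
finger_force: 0.0
time: 5.0
tcp_pos: [0.5759, -0.1687, 0.0268]
eef_rot: [-0.169, 0.986, -0.0, 0.0]
force: [-0.2, 0.2, 6.0]
opening: 0.0125
finger_force: 58.4
```

The disc is gripped: opening 12.5 mm, 58 N. I'll lift it and carry it to above bore 1.

```bash
python3 -m handwheel '[[255,0,0,-30,0,0,0],[255,0,0,-60,0,0,0],[255,0,0,-95,0,0,0],[255,0,0,-95,0,0,0],[255,0,0,-95,0,0,0]]'
python3 -c "
from h import *
plan([.5065,.2525,.115],np.radians(19.3))"
```

```text
time: 5.5
tcp_pos: [0.5758, -0.1687, 0.1218]
eef_rot: [-0.169, 0.986, -0.0, 0.001]
force: [-0.6, -0.1, -1.2]
opening: 0.0124
finger_force: 58.5
pos [ 0.5758 -0.1687  0.1218] F [-0.6 -0.1 -1.2] row [-75.  420.2   6.5] [-0.05  0.06  0.17]
```

```bash
python3 -m handwheel '[[255,-75,420,6.5,0,0,0],[255,-75,420,6.5,0,0,0],[255,-75,420,6.5,0,0,0],[255,-75,420,6.5,0,0,0],[255,-75,420,6.5,0,0,0],[255,-75,420,6.5,0,0,0],[255,-75,420,6.5,0,0,0],[255,-75,420,6.5,0,0,0],[255,-75,420,6.5,0,0,0],[255,-75,420,6.5,0,0,0],[255,-75,420,6.5,0,0,0],[255,-75,420,6.5,0,0,0]]'
python3 -m handwheel '[[255,0,0,0,0,0,0],[255,0,0,0,0,0,0],[255,0,0,0,0,0,0],[255,0,0,0,0,0,0],[255,0,0,0,0,0,0]]'
python3 - <<'E'
from h import *
c=cam('wrist'); s=monitor.read_state(); plan([.5065,.2525,.115],np.radians(19.3))
u,v=proj(c,[.5065,.2525,.03]).astype(int); print(u,v,'disc underside proj',proj(c,s['tcp_pos']-[0,0,.0248]))
u=min(max(u,80),430); print(u)
a=cv2.resize(c['image'][100:300,u-80:u+80],None,fx=3,fy=3,interpolation=cv2.INTER_CUBIC)
t=cam('top'); X=proj(t,[.528,.19,.034]).astype(int); print(X)
b=cv2.resize(t['image'][X[1]-35:X[1]+35,X[0]-45:X[0]+5],None,fx=6,fy=6,interpolation=cv2.INTER_CUBIC)
H=np.zeros((600,a.shape[1]+b.shape[1],3),np.uint8); H[:a.shape[0],:a.shape[1]]=a; H[:b.shape[0],a.shape[1]:]=b
print(H.shape); cv2.imwrite('pics/b1.png',H[:,:,::-1])
E
```

```text
time: 6.7
tcp_pos: [0.5059, 0.2504, 0.1135]
eef_rot: [-0.168, 0.986, -0.001, -0.001]
force: [0.7, -0.8, -0.8]
opening: 0.0123
finger_force: 58.6
time: 7.2
tcp_pos: [0.5064, 0.2523, 0.1149]
eef_rot: [-0.169, 0.986, 0.0, 0.0]
force: [0.7, 0.8, -0.5]
opening: 0.0122
finger_force: 58.6
pos [0.5063 0.2523 0.1149] F [-0.6  0.5 -0.7] row [-0.2  0.1 -0.1] [0.   0.01 0.16]
255 205 disc underside proj [255.25392855 239.99744538]
255
[185 200]
(600, 780, 3)
```

View pics/b1.png

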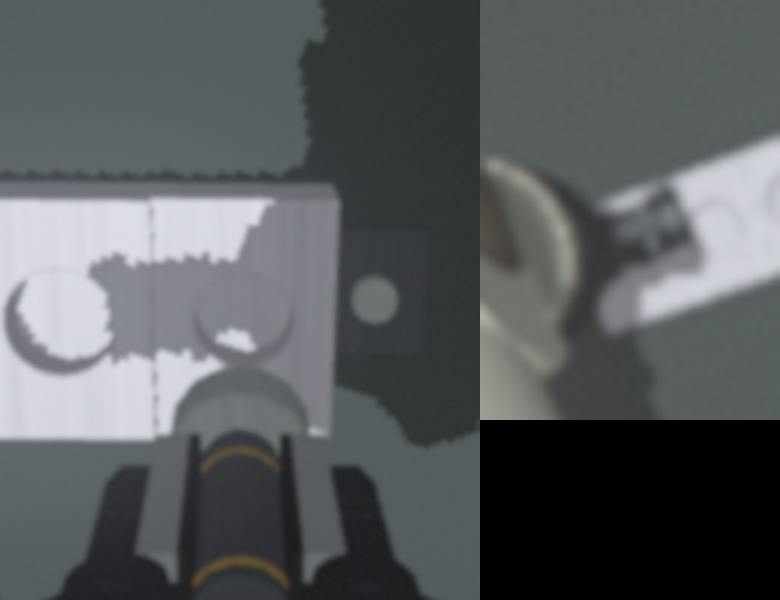

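The wrist view shows bore 1 at px about (256.3,205.7), with the held disc centred at column about 255.5. They are aligned to within about 1 mm.

```bash
python3 -c "
from h import *
c=cam('wrist')
print(ray(c,256.2,205.6,.03),proj(c,[.5065,.2525,.03]))"
python3 -m handwheel '[[255,0,0.5,25,0,0,0],[255,0,0.5,45,0,0,0],[255,0,0.5,55,0,0,0],[255,0,0.5,58,0,0,0],[255,0,0.5,58,0,0,0],[255,0,0.5,58,0,0,0]]'
python3 -m handwheel '[[255,0,0,1,0,0,0],[255,0,0,2,0,0,0],[255,0,0,3,0,0,0],[255,0,0,3,0,0,0]]'
```

```text
[0.50625111 0.25333073 0.03      ] [255.0089615  205.54453585]
time: 7.95
tcp_pos: [0.5067, 0.2534, 0.0576]
eef_rot: [-0.169, 0.986, 0.0, 0.001]
force: [0.1, 0.0, -0.6]
opening: 0.0123
finger_force: 58.6
time: 8.35
tcp_pos: [0.5065, 0.2531, 0.0543]
eef_rot: [-0.169, 0.986, 0.0, 0.0]
force: [-0.4, -0.5, 3.0]
opening: 0.0126
finger_force: 58.7
```

```bash
python3 -m handwheel '[[255,0,0,0.5,0,0,0],[255,0,0,1,0,0,0],[255,0,0,1,0,0,0],[255,0,0,1,0,0,0],[255,0,0,1,0,0,0]]'
```

```text
time: 8.85
tcp_pos: [0.5065, 0.2531, 0.0535]
eef_rot: [-0.169, 0.986, 0.0, 0.0]
force: [-0.4, -0.4, 5.1]
opening: 0.0124
finger_force: 58.9
```

Bore 1 refuses the disc: it stands on the mouth under about 6 N. Next is bore 2.

```bash
python3 -m handwheel '[[255,0,0,-8,0,0,0],[255,0,0,-20,0,0,0],[255,0,-20,-20,0,0,0],[255,0,-44,-20,0,0,0],[255,0,-44,-20,0,0,0],[255,0,-44,-20,0,0,0],[255,0,-44,-20,0,0,0],[255,0,-44,-20,0,0,0]]'
python3 - <<'E'
from h import *
plan([.521,.2116,.061],np.radians(19.3))
E
```

```text
time: 9.65
tcp_pos: [0.5203, 0.2127, 0.073]
eef_rot: [-0.17, 0.985, 0.0, 0.0]
force: [-0.0, -0.1, -0.0]
opening: 0.0124
finger_force: 58.7
pos [0.5203 0.2127 0.073 ] F [-0.  -0.1 -0. ] row [-0.3 -1.3 12. ] [0.04 0.01 0.26]
```

```bash
python3 -m handwheel '[[255,-0.3,-0.6,6,0,0,0],[255,-0.3,-0.6,12,0,0,0],[255,-0.3,-0.6,12,0,0,0],[255,-0.3,-0.6,12,0,0,0]]'
python3 -m handwheel '[[255,0,0,1.5,0,0,0],[255,0,0,3,0,0,0],[255,0,0,4,0,0,0],[255,0,0,4.5,0,0,0],[255,0,0,4.5,0,0,0]]'
```

```text
time: 10.05
tcp_pos: [0.5207, 0.2109, 0.0602]
eef_rot: [-0.169, 0.986, -0.0, -0.001]
force: [0.7, 0.1, -1.4]
opening: 0.0124
finger_force: 58.7
time: 10.55
tcp_pos: [0.5211, 0.2109, 0.0562]
eef_rot: [-0.169, 0.986, 0.0, -0.0]
force: [0.3, -0.1, -0.5]
opening: 0.0121
finger_force: 58.7
```

There is no force with the underside about 2 mm below the bore 2 mouth, so it is entering. I'll continue down gently.

```bash
python3 -m handwheel '[[255,0,0,1,0,0,0],[255,0,0,2,0,0,0],[255,0,0,3,0,0,0],[255,0,0,4,0,0,0],[255,0,0,4,0,0,0]]'
```

```text
time: 11.05
tcp_pos: [0.5211, 0.2109, 0.0521]
eef_rot: [-0.169, 0.986, 0.0, -0.0]
force: [-0.4, -0.1, -1.7]
opening: 0.0123
finger_force: 58.7
```

```bash
python3 -m handwheel '[[255,0,0,1,0,0,0],[255,0,0,2,0,0,0],[255,0,0,3,0,0,0],[255,0,0,4,0,0,0],[255,0,0,5,0,0,0],[255,0,0,5,0,0,0]]'
python3 -m handwheel '[[255,0,0,0.5,0,0,0],[255,0,0,1,0,0,0],[255,0,0,1.5,0,0,0],[255,0,0,2,0,0,0],[255,0,0,2,0,0,0],[255,0,0,2,0,0,0]]'
```

```text
time: 11.65
tcp_pos: [0.5211, 0.2109, 0.0471]
eef_rot: [-0.169, 0.986, 0.0, -0.0]
force: [-0.5, -0.1, -1.8]
opening: 0.0124
finger_force: 58.6
time: 12.25
tcp_pos: [0.5212, 0.211, 0.0454]
eef_rot: [-0.169, 0.986, 0.0, -0.0]
force: [-1.6, 0.1, 2.4]
opening: 0.0124
finger_force: 58.7
```

It bottoms where predicted (TCP at about .0457). I'll press it home, then release.

```bash
python3 -m handwheel '[[255,0,0,0.5,0,0,0],[255,0,0,1,0,0,0],[255,0,0,1,0,0,0],[255,0,0,1,0,0,0]]'
python3 -m handwheel '[[200,0,0,0,0,0,0],[150,0,0,0,0,0,0],[120,0,0,0,0,0,0],[100,0,0,0,0,0,0],[100,0,0,0,0,0,0],[100,0,0,0,0,0,0],[100,0,0,0,0,0,0]]'
python3 -m handwheel '[[100,0,0,-15,0,0,0],[100,0,0,-40,0,0,0],[100,0,0,-80,0,0,0],[60,0,0,-120,0,0,0],[0,0,0,-160,0,0,0],[0,0,0,-160,0,0,0],[0,0,0,-160,0,0,0],[0,0,0,-160,0,0,0]]'
python3 - <<'E'
from h import *
c=cam('wrist'); u,v=proj(c,[.521,.211,.035]).astype(int); print(u,v)
for z in(.021,.035,.079): print(z,proj(c,[.521,.211,z]))
a=cv2.resize(c['image'][v-50:v+70,u-75:u+75],None,fx=5,fy=5,interpolation=cv2.INTER_CUBIC); cv2.imwrite('pics/f1.png',a[:,:,::-1])
E
```

```text
time: 12.65
tcp_pos: [0.5212, 0.211, 0.0447]
eef_rot: [-0.169, 0.986, -0.0, 0.0]
force: [-4.2, -0.3, 6.4]
opening: 0.0122
finger_force: 58.8
time: 13.35
tcp_pos: [0.5213, 0.211, 0.0443]
eef_rot: [-0.169, 0.986, 0.0, 0.0]
force: [-0.2, 0.0, -0.4]
opening: 0.0516
finger_force: 0.0
time: 14.15
tcp_pos: [0.5205, 0.2105, 0.2039]
eef_rot: [-0.169, 0.986, -0.0, -0.001]
force: [-0.2, -0.7, -0.5]
opening: 0.0858
finger_force: 0.0
255 178
0.021 [255.25786439 174.91742448]
0.035 [255.27657537 178.27305131]
0.079 [255.34704488 190.91105082]
```

View pics/f1.png

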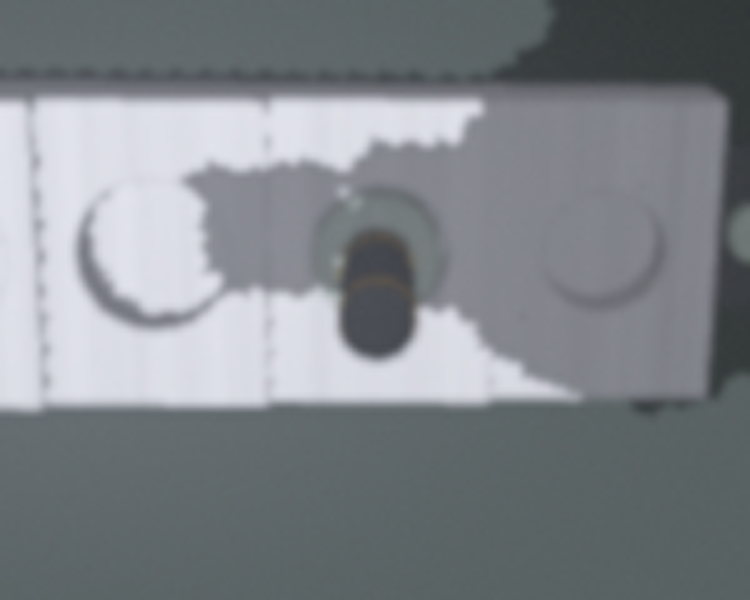

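The crop shows the disc sitting in bore 2, with the stem top at crop (377,320) against about (377,316) expected, so it is upright. The fingers are clear, so I'm handing in.

```bash
python3 -c "
from h import *
print(workorder.job_done())"
```

```text
the job is handed in; nothing more can be done
None
```

The disc from the red spot is the 26 mm one (disc_r): bore 1 refused it under a gentle press, bore 2 took it, and I pushed it home there, let it go and handed the job in (no verdict was shown).

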